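Set up a terracotta pipe for its record photograph

ROBOT

A 7-joint arm with a two-finger parallel gripper is mounted at the origin on the work surface. World frame = base frame: x ahead of the robot, y to its left, z up, the work surface at z = 0. Lengths are in m, angles in rad, forces in N, time in s.
With the tool pointing down it reaches from about 0.35 to 0.775 m from the base axis. Payload 3.1 kg.
Tool frame: the origin (TCP) lies at the very end of the fingers, on their centre line; the grasp point (between the pads) lies 19 mm behind it; z points along the fingers, y is the line along which they close (so a half turn about z gives the same grasp; the last joint's range is limited). The gripper opens to 85 mm and grips with 20 to 120 N. Pads are 22 mm wide; open, the fingers measure 114 mm over their backs; the gripper's body (76 mm by 85 mm) begins 54 mm behind the grasp point. The pads swing forward as they close: fully open they stand 13 mm farther back than shut.
Start: joints at [1.094, 0.311, 0.014, 1.512, -0.004, 1.319, -0.027], TCP at [0.232, -0.499, 0.231] pointing down, gripper open.
Joint ranges: [-2.7, 2.7], [-0.3, 1.91], [-1.27, 1.3], [0.12, 2.57], [-1.44, 4.58], [0.2, 2.03], [-3.05, 3.05]. Speed limits (rad/s): [2.79, 2.79, 3.14, 3.14, 3.14, 3.14, 3.14].

INTERFACE

Orientations are given as a 3x3 rotation matrix whose columns are the frame's x, y, z axes.
In Python, from plant import * gives the robot as it stands. The module is installed in compiled form; this text tells all that it offers. Calls block until the motion is done:
- move_ptp(position, orientation): joint-space move of the TCP to a pose.
- servo_line(position, rotation=None, rate=0.15, stop_force=None): straight line of the TCP; rotation=None keeps the orientation; rate is the mean speed in m/s. With stop_force (N) it stops when the force on the tool has changed by that much, and returns True; else False.
- move_j(angles): joint-space move.
- set_gripper(opening, f_grip=None): finger opening in m; f_grip is the grip in N (None keeps the last); returns when the fingers have stopped.
- sleep(seconds).
- solve_ik(position, orientation): joint angles nearest the present ones, or None.
- observe(): the state.
- capture(name): name is "scene" or "top"; returns a dict with "frame" (420x560x3 uint8, red, green, blue), "depth" (420x560 float32, m along the optical axis (not along the pixel's ray), 0 where there is no reading), "camera_matrix" (3x3 intrinsics, pixels), "pose" (4x4, takes a point from camera to world coordinates). Camera axes: x right, y down, z forward; pixel columns grow to the right and rows downward; lengths in m; the calibration is good to about 2 mm. A picture is of the moment at which its call begins.
A pose or a line that the arm cannot do raises Unreachable and nothing moves.
- job_done(): hands the job in; it is judged then, once.
Trained networks look in the newest picture that a camera, given by its name, has taken for a name from the list of things; names that differ only in an ending like _2 or _b are one class to them, and where a whole thing is asked for, a point or a joint stands for the part that bears it (a point fixed in the world has none). Each returns a list of dicts, best first, with "conf" (0 to 1); they miss things now and then, are a little off and sometimes report something else, mostly with a low value. They report only what shows in the picture. A call takes as long as a camera call. They do not tell look-alikes from the thing itself.
- boxes_of(camera, thing): "centre" ([x, y, z] in m, in the coordinates of the camera as it stood for that picture, good to about 4 mm: the middle of the surface that is visible of it).
- trace(camera, thing): "region" (420x560 bool, what is visible of it).
The state is a dict: "t": time; "q": joint angles; "joint_velocities": joint speeds; "effort": joint torques, N m; "ee_pos": TCP position; "eef_rot": TCP orientation; "wrist_force": force on the tool from outside, world axes, zero at the start; "ft_torque": the same for the moment, N m; "finger_gap": finger opening in m; "gripper_force": force on a finger pad.
Only numpy, scipy, OpenCV 4.12 (cv2) and the standard library are available. Lean on these libraries where they do the work, as an engineer would, in place of code of your own. Each camera call takes 0.05 s, during which the arm holds its last target. There are 200 camera calls.

TASK

Set up the terracotta pipe for its record photograph. Roll it along the foam mat, pushing gently and never lifting it, until it lies still, centred over the white line and parallel to it; then take the sprung clip that carries the photo scale, squeeze it open and clip it on to the board's upstand in line with the white line. Leave everything else where it is.

Things in the scene. Friction and masses are not known exactly. Their poses are not given: they have to be found in the camera images.
- pipe: terracotta pipe section lying on the mat, a closed cylinder 90 mm in diameter and 130 mm long (bore plugged flush; too thick to grasp), about 0.65 kg, fragile. Origin at its centre, 60 mm above the table; x along its axis; z up at the start (y, z turn as it rolls). The foam mat brakes it: left to itself at 80 mm/s it rolls on about 30 mm, at 20 mm/s about 2 mm.
- mark: straight white line on the grey foam mat, 10 mm wide, 225 mm long. Origin on the mat's surface (15 mm above the table), on the line, 7 mm from its middle; x along the line towards the upstand, y square to it along the board (the way the pipe rolls). The pipe starts 115 to 215 mm away in y, on either side.
- upstand_top (a point): middle of the top edge of the board's upstand: a straight plywood strip 10 mm thick, 470 mm long, along the board's far edge, top 75 mm above the table, 60 mm above the mat. x square to the strip (away from the robot), y along it. The board is fixed, 270 mm by 470 mm, the mat covers it up to the strip.
- clip_grip (a point): midway between the two grip paddles (flat, 30 mm high, 32 mm wide along y) of the black sprung clip, at their mid-height: 120 mm above the table while the clip, like a big clothes peg, stands on its shut jaws. x: the way the paddles are squeezed together; z up. At rest 50 mm over them here, 55 mm at their tops. The point belongs to the half with the scale plate. Clip 115 g.
- clip_mouth (a point): on the gripping face of the plate-side jaw pad, 11 mm above the jaw tips; axes as clip_grip. Pads 22 mm high, 36 mm wide, flat on the upstand once clipped. White scale plate with black checks, 84 mm along y, 34 mm high, on the outside of the +x jaw, its face 18 mm from the middle. Either way round on the upstand will do.
- clip_jaw (a joint): opening of the clip in rad: 0 jaws shut (at rest), about 0.14 when clipped on the upstand, 0.42 fully squeezed. A spring shuts it. About 11 N squeezes the paddles to a stop: they are then upright, about 31 mm over their outsides, the jaws about 31 mm open, both halves leaning alike, the jaw tips about 122 mm below the paddles' middles.
- cork_ring: bystander: cork ring 80 mm across, 30 mm high, on the mat at the end opposite to the pipe's start. Origin under its centre.
- jar: bystander: amber glass jar 68 mm across, 110 mm high, standing beside the board on the side away from the clip. Origin under its centre.
- brush: bystander: brush lying on the table left of the robot. Origin under its middle.
- spatula: bystander: spatula lying on the table right of the robot. Origin under its middle.
- dish: bystander: white bowl 90 mm across, 45 mm high, right of the board, at its far end. Origin under its centre.
- bottle: bystander: white bottle 52 mm across, 130 mm high, left of the board, at its far end. Origin under its centre.
There are look-alikes about, which are no part of the job. Of the things like the pipe, leave any that is turquoise; of the rest the larger one is meant.

How it is judged:
On the way, in this order (a step that is already met when the one before it is completed fails the run):
1. the pipe is rolling: it has turned by at least about a fifth of a turn (70 degrees), not just slid (angle between pipe's own z axis and vertical above 1.2 rad).
2. the pipe lies still over the line (centre within 10 mm across it, within 0.12 rad of parallel) (y of pipe in the frame of mark between -0.01 and 0.01 m and angle between the x axis of pipe and the x axis of mark, either way round below 0.12 rad and linear speed of pipe below 0.01 m/s), for 0.3 s.
3. the clip bites on the upstand in line with the line (z of clip_mouth in the frame of upstand_top below -0.004 m and x of clip_mouth in the frame of upstand_top between -0.01 and 0.01 m and value of joint clip_jaw between 0.08 and 0.22 rad and y of clip_mouth in the frame of mark between -0.02 and 0.02 m), for 0.2 s.
At the end, for the whole second after the job is handed in: Pipe still on the mat, centre within 10 mm of the line across it (-70 to +50 mm along it), parallel within 0.12 rad; clip bitten on the upstand (jaw 0.08 to 0.22 rad, clip_mouth within 10 mm of the strip's plane, 4 mm or more below its top), upright within 0.3 rad, still, within 20 mm of the line (all of step 2 and all of step 3 and x of pipe in the frame of mark between -0.07 and 0.05 m and height (world z) of pipe between 0.055 and 0.066 m and angle between clip_mouth's own z axis and vertical below 0.3 rad and linear speed of clip below 0.01 m/s); the robot touches nothing.
It fails at once if the pipe is lifted off the mat by more than about 10 mm, or drops off the mat (height (world z) of pipe above 0.071 m or height (world z) of pipe below 0.05 m).
It fails at once if the fragile pipe is pressed with more than 40 N (contact force between the fingers and pipe above 40 N).
It fails at once if a bystander is moved by more than 30 mm (distance of any of cork_ring, jar, brush, spatula, dish, bottle from where it was at the start of the episode above 0.03 m).
It also fails if it takes over 61 s, if anything falls off the work surface, if the arm or the gripper's body presses on something with over 40 N, if the wrist force passes 120 N, or if a joint passes its speed limit or range.

## Working session

There is one attempt and no reset: what is moved stays moved. The work goes in short steps, each a Python script; the robot and the scene stay as the last script left them, time stands still between calls to the robot, and variables do not carry over. Pictures are saved under pics/ and viewed, at most 10 in all, crops included, and the job is handed in when it is done.

```bash
mkdir -p pics; cat > h.py <<'E'
from plant import *
import numpy as np, cv2
def w(c,p): return (c["pose"]@np.r_[p,1])[:3]
def cloud(c):
    d=c["depth"];K=c["camera_matrix"];v,u=np.indices(d.shape)
    P=np.stack([(u-K[0,2])/K[0,0]*d,(v-K[1,2])/K[1,1]*d,d,np.ones_like(d)],-1)
    P=(P@c["pose"].T)[...,:3]; P[d==0]=np.nan; return P
def px(c,p):
    q=np.linalg.inv(c["pose"])@np.r_[p,1]; q=c["camera_matrix"]@q[:3]; return q[:2]/q[2]
E
python3 - <<'E'
from h import *
np.set_printoptions(precision=3,suppress=True)
for n in("scene","top"):
    c=capture(n); cv2.imwrite(f"pics/{n}0.png",cv2.cvtColor(c["frame"],cv2.COLOR_RGB2BGR))
    print(n,c["pose"][:3,3],c["pose"][:3,2])
    for t in("pipe","mark","clip_grip","cork_ring","jar","brush","spatula","dish","bottle"):
        for b in boxes_of(n,t): p=w(c,b["centre"]); print(t,round(b["conf"],2),p,px(c,p).round())
print(observe()["t"])
E
```

```text
scene [ 0.943 -0.847  0.813] [-0.386  0.709 -0.59 ]
pipe 0.68 [0.492 0.08  0.084] [301. 206.]
pipe 0.68 [0.727 0.257 0.044] [400. 211.]
pipe 0.59 [0.278 0.199 0.045] [259. 177.]
pipe 0.47 [0.53  0.37  0.067] [353. 169.]
mark 0.59 [ 0.516 -0.049  0.02 ] [285. 252.]
mark 0.56 [ 0.31  -0.445  0.001] [118. 328.]
clip_grip 0.88 [0.534 0.364 0.063] [354. 171.]
clip_grip 0.4 [0.511 0.369 0.085] [348. 163.]
cork_ring 0.62 [ 0.515 -0.23   0.044] [247. 288.]
jar 0.67 [ 0.467 -0.401  0.08 ] [182. 319.]
brush 0.7 [0.26  0.357 0.012] [279. 164.]
spatula 0.83 [ 0.308 -0.444 -0.001] [118. 327.]
spatula 0.6 [0.26  0.355 0.016] [278. 163.]
dish 0.82 [ 0.639 -0.378  0.016] [259. 366.]
bottle 0.68 [0.653 0.368 0.063] [389. 181.]
top [ 0.302 -0.009  1.123] [ 0.175 -0.013 -0.984]
pipe 0.95 [0.469 0.109 0.102] [220. 215.]
pipe 0.74 [0.716 0.268 0.059] [163. 127.]
pipe 0.68 [0.26  0.207 0.054] [182. 301.]
pipe 0.59 [ 0.511 -0.216  0.05 ] [347. 201.]
mark 0.82 [ 0.513 -0.054  0.015] [285. 203.]
clip_grip 0.58 [0.524 0.364 0.08 ] [121. 196.]
clip_grip 0.25 [ 0.3   -0.435  0.006] [430. 282.]
cork_ring 0.88 [ 0.51  -0.218  0.05 ] [348. 201.]
jar 0.71 [ 0.449 -0.368  0.109] [414. 221.]
brush 0.96 [0.245 0.36  0.014] [126. 308.]
spatula 0.64 [ 0.303 -0.434  0.005] [430. 281.]
dish 0.75 [ 0.651 -0.396  0.02 ] [408. 152.]
bottle 0.61 [0.643 0.373 0.079] [120. 151.]
1.0
```

```bash
python3 -c "
import cv2,numpy as np
a=cv2.imread('pics/scene0.png');b=cv2.imread('pics/top0.png')
cv2.imwrite('pics/s1.png',cv2.resize(a[120:400,60:460],(800,560)))
cv2.imwrite('pics/t1.png',cv2.resize(b[90:340,90:460],(800,540)))"
```

```text
(no output)
```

View pics/s1.png

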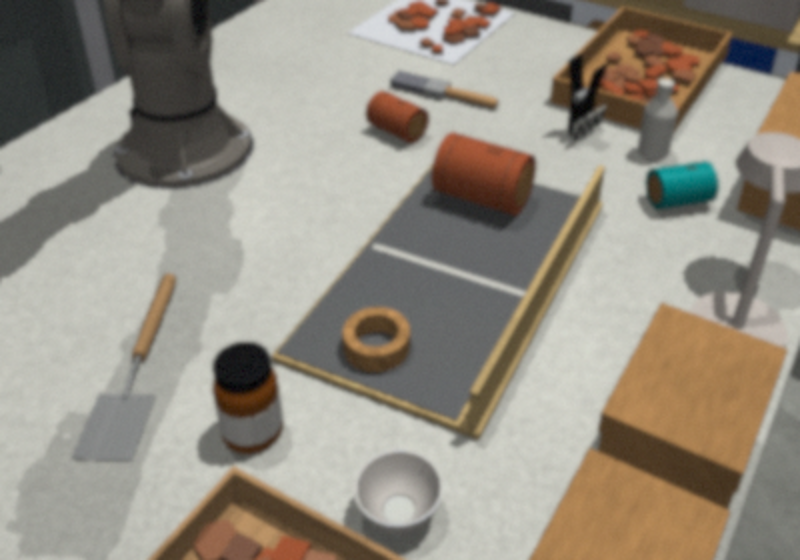

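View pics/t1.png

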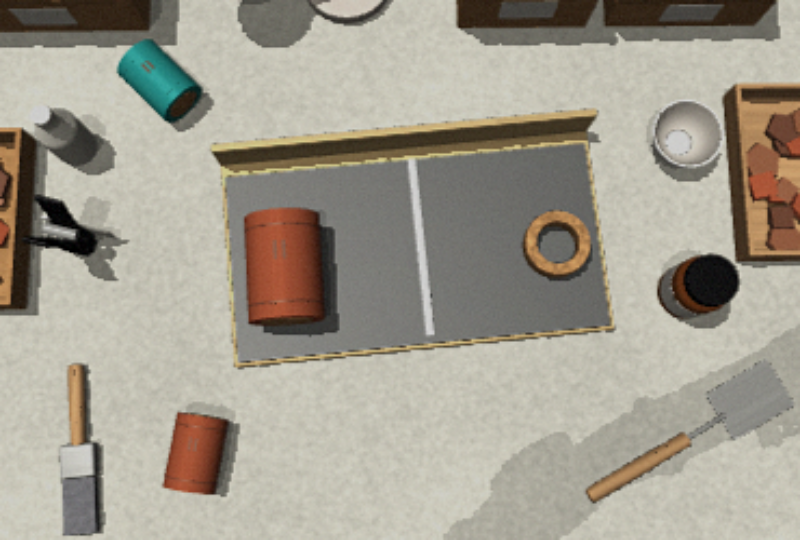

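The pictures show three pipe-like things in "top": a large terracotta one on the mat (220,215), a smaller terracotta one (182,301) and a turquoise one (163,127). The one meant is the large terracotta pipe on the mat, and the enlarged crop confirms it. The white line runs about (281,164) to (288,244), and the clip stands at (121,196). Next I measure the geometry from depth.

```bash
cat >> h.py <<'E'
def fit(xy):
    m=xy.mean(0);u,s,vt=np.linalg.svd(xy-m,full_matrices=False);d=vt[0]; d=d*np.sign(d[np.argmax(abs(d))]); e=(xy-m)@d;f=(xy-m)@np.r_[-d[1],d[0]]
    return m,d,np.percentile(e,[1,99]),np.percentile(f,[1,99])
E
python3 - <<'E'
from h import *
np.set_printoptions(precision=4,suppress=True)
c=capture("top");P=cloud(c);F=c["frame"].astype(int)
X,Y,Z=P[...,0],P[...,1],P[...,2]
board=(X>.35)&(X<.72)&(Y>-.35)&(Y<.28)
m=board&(F.min(-1)>150)&(Z>.008)&(Z<.025); m=cv2.morphologyEx(m.astype(np.uint8),cv2.MORPH_OPEN,np.ones((3,3)))>0
print("line",m.sum(),fit(P[m][:,:2]),np.median(Z[m]))
m=board&(Z>.068)&(Z<.082)&(X>.55)
print("upstand",m.sum(),fit(P[m][:,:2]),np.median(Z[m]))
red=(F[...,0]>F[...,1]*1.7)&(F[...,0]>70)
m=board&(Z>.085)&red&(Y>0)
print("pipe",m.sum(),fit(P[m][:,:2]),np.nanmax(Z[m]))
m=(X>.35)&(X<.6)&(Y>0)&(Y<.2)&(Z>.03)&red
print("pipe all",fit(P[m][:,:2]),np.percentile(Z[m],99))
m=board&(Z>.028)&(Z<.06)&(Y<-.12)&(X<.58)
q=P[m][:,:2];print("cork",q.min(0),q.max(0))
for n in("top","scene"):
    if n=="scene": c=capture(n);P=cloud(c);X,Y,Z=P[...,0],P[...,1],P[...,2];F=c["frame"].astype(int)
    a=(X>.45)&(X<.6)&(Y>.29)&(Y<.42)&(Z>.01)
    for z0 in np.arange(.01,.15,.02):
        k=a&(Z>z0)&(Z<=z0+.02)&(F.max(-1)<80)
        if k.sum()>4:print(n,"dark",z0.round(2),k.sum(),fit(P[k][:,:2]))
    k=a&(F.min(-1)>110)
    if k.sum()>4:print(n,"white",k.sum(),P[k].mean(0),fit(P[k][:,:2]))
    crop=c["frame"][130:230,90:150] if n=="top" else c["frame"][130:210,320:400]
    cv2.imwrite(f"pics/clip_{n}.png",cv2.cvtColor(cv2.resize(crop,None,fx=6,fy=6,interpolation=cv2.INTER_CUBIC),cv2.COLOR_RGB2BGR))
i,j=cv2.imread("pics/clip_top.png"),cv2.imread("pics/clip_scene.png")
j=cv2.resize(j,(400,400));i=cv2.resize(i,(360,600));o=np.zeros((600,760,3),np.uint8);o[:,:360]=i;o[:400,360:]=j;cv2.imwrite("pics/clip.png",o)
E
```

```text
line 313 (array([ 0.5116, -0.0527]), array([0.9961, 0.088 ]), array([-0.1079,  0.1125]), array([-0.0051,  0.0052])) 0.015232429773947898
upstand 745 (array([ 0.6441, -0.0334]), array([-0.0876,  0.9962]), array([-0.2292,  0.2278]), array([-0.0059,  0.005 ])) 0.07411967221887972
pipe 1418 (array([0.4775, 0.11  ]), array([0.998 , 0.0637]), array([-0.0606,  0.0623]), array([-0.0351,  0.0374])) 0.10947275487931885
pipe all (array([0.4775, 0.1109]), array([0.9986, 0.0529]), array([-0.0607,  0.0623]), array([-0.0381,  0.0418])) 0.10710687769425897
cork [ 0.4417 -0.35  ] [ 0.5508 -0.1794]
top dark 0.01 85 (array([0.5218, 0.3608]), array([-0.2864,  0.9581]), array([-0.0327,  0.0307]), array([-0.0161,  0.0145]))
top dark 0.03 25 (array([0.5196, 0.361 ]), array([-0.6144,  0.789 ]), array([-0.029 ,  0.0257]), array([-0.0114,  0.0121]))
top dark 0.05 23 (array([0.5218, 0.363 ]), array([0.9949, 0.1009]), array([-0.0153,  0.0161]), array([-0.0097,  0.0193]))
top dark 0.07 68 (array([0.5257, 0.3672]), array([0.7618, 0.6478]), array([-0.0183,  0.0195]), array([-0.0141,  0.0192]))
top dark 0.09 47 (ar
[... 809 characters left out ...]
, array([-0.0205,  0.0198]), array([-0.016 ,  0.0187]))
scene dark 0.07 62 (array([0.5229, 0.3657]), array([ 0.9943, -0.1066]), array([-0.0198,  0.0179]), array([-0.015 ,  0.0185]))
scene dark 0.09 65 (array([0.5198, 0.3682]), array([ 0.9762, -0.2169]), array([-0.0181,  0.0248]), array([-0.0146,  0.0183]))
scene dark 0.11 61 (array([0.5179, 0.3711]), array([ 0.946, -0.324]), array([-0.0198,  0.0316]), array([-0.0154,  0.0172]))
scene dark 0.13 12 (array([0.5248, 0.3709]), array([ 0.9292, -0.3695]), array([-0.0285,  0.0275]), array([-0.018 ,  0.0124]))
scene white 14 [0.5185 0.3665 0.0782] (array([0.5185, 0.3665]), array([0.8984, 0.4392]), array([-0.0231,  0.0368]), array([-0.0121,  0.0163]))
```

View pics/clip.png

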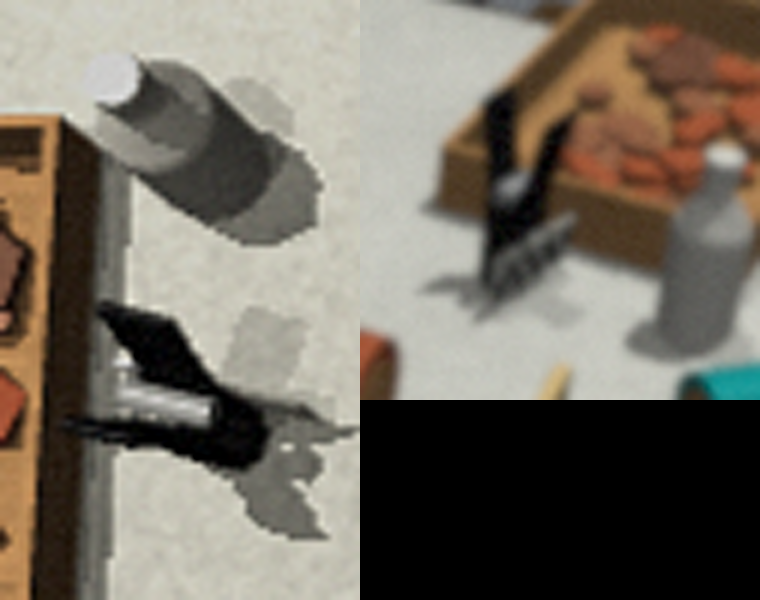

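Both views show the clip standing with its grey scale plate towards +x and its paddles spread roughly along world x. Now I push the pipe with the open fingers side by side, parallel to the line.

```bash
cat >> h.py <<'E'
L=np.array([.9961,.088,0]);L/=np.linalg.norm(L);N=np.array([-L[1],L[0],0])  # along line, across (+y)
M0=np.array([.514,-.0525,0])  # on line
def down(y):
    y=np.r_[y[:2],0]/np.linalg.norm(y[:2]);z=np.array([0,0,-1.]);return np.c_[np.cross(y,z),y,z]
def best(p,y):
    q0=observe()["q"];r=[]
    for s in(1,-1):
        q=solve_ik(p,down(s*y))
        if q is not None:r.append((np.abs(np.array(q)-q0).max()+(9 if abs(q[6])>2.8 else 0),s))
    return down(min(r)[1]*y)
def pipe():
    c=capture("top");P=cloud(c);F=c["frame"].astype(int)
    m=(P[...,2]>.08)&(P[...,2]<.115)&(F[...,0]>F[...,1]*1.7)&(F[...,0]>70)&(P[...,0]>.38)&(P[...,0]<.6)&(abs(P[...,1])<.2)
    cv2.imwrite(f"pics/p{observe()['t']:.1f}.png",cv2.cvtColor(c["frame"],cv2.COLOR_RGB2BGR))
    (a,d,e,f)=fit(P[m][:,:2]);r=np.r_[a+d*e.mean()+np.r_[-d[1],d[0]]*f.mean(),0]-M0
    return r@L,r@N,np.arctan2(d[1],d[0])-np.arctan2(L[1],L[0]),e,f,m.sum()
E
python3 - <<'E'
from h import *
np.set_printoptions(precision=4,suppress=True)
o=observe();print(o["eef_rot"],o["finger_gap"])
a,b=-.022,.165
st=M0+a*L+(b+.045+.011+.012)*N
R=best(st+[0,0,.2],L);print(R[:,1])
move_ptp(st+[0,0,.18],R);print(observe()["t"])
print(pipe())
servo_line(st+[0,0,.042],rate=.12);print(observe()["t"])
f0=observe()["wrist_force"]
e=M0+a*L+(.025+.056)*N+[0,0,.042]
print(servo_line(e,rate=.04,stop_force=25))
o=observe();print(o["t"],o["wrist_force"]-f0,o["ee_pos"]-e)
print(pipe())
E
```

```text
[[ 0.9069  0.4213 -0.    ]
 [ 0.4213 -0.9069 -0.0001]
 [-0.0001  0.     -1.    ]] 0.0856454447602312
[0.9961 0.088  0.    ]
3.65
(np.float64(0.00391766877349892), np.float64(0.14809541838166193), np.float64(0.46936210560139896), array([-0.0573,  0.0507]), array([-0.0328,  0.0288]), np.int64(626))
5.0
False
8.95 [-1.3941  0.1641 -0.3163] [-0.      0.0001  0.    ]
(np.float64(0.029819257441407898), np.float64(-0.012445741613632821), np.float64(0.5191024187404032), array([-0.0086,  0.008 ]), array([-0.0055,  0.0051]), np.int64(25))
```

```bash
cat >> h.py <<'E'
def pipes(n="scene"):
    # fit cylinder axis (xy) of radius 45 mm at z=.06 to the visible side/top surface
    from scipy.optimize import least_squares
    c=capture(n);P=cloud(c);F=c["frame"].astype(int)
    cv2.imwrite(f"pics/{n}{observe()['t']:.1f}.png",cv2.cvtColor(c["frame"],cv2.COLOR_RGB2BGR))
    m=(P[...,2]>.03)&(P[...,2]<.115)&(F[...,0]>F[...,1]*1.7)&(F[...,0]>70)&(P[...,0]>.38)&(P[...,0]<.62)&(P[...,1]<.2)&(P[...,1]>-.13)
    Q=P[m]-M0;x,y,z=Q@L,Q@N,Q[:,2]
    f=lambda p:np.hypot((y-p[0]-p[1]*x),z-.06-p[2])-.045
    s=least_squares(f,[np.median(y),0,0],loss="soft_l1",f_scale=.002);return s.x,np.percentile(x,[1,99]),m.sum(),np.abs(f(s.x)).mean()
E
python3 - <<'E'
from h import *
o=observe()
print(pipes())
servo_line(o["ee_pos"]+.03*N,rate=.1)
print(pipes(),pipes("top"),observe()["t"])
E
```

```text
(array([ 0.02090199, -0.0256222 , -0.00217863]), array([-0.08346992,  0.03732055]), np.int64(1349), np.float64(0.0015596696045720897))
(array([ 0.0210427 , -0.02905133, -0.00194353]), array([-0.08343846,  0.03697003]), np.int64(1351), np.float64(0.0015744096888813115)) (array([ 0.02116467, -0.03571456, -0.00069922]), array([-0.02550801,  0.03743138]), np.int64(328), np.float64(0.0012595676076506935)) 9.6
```

```bash
python3 - <<'E'
from h import *
e=M0-.022*L+.0593*N+[0,0,.042]
print(servo_line(e,rate=.025,stop_force=25))
servo_line(e+.03*N,rate=.12)
servo_line(e+.03*N+[0,0,.15],rate=.25)
move_ptp(M0-.1*L+.25*N+[0,0,.24],down(L))
print(pipes(),pipes("top"),observe()["t"])
c=capture("top");P=cloud(c);X,Y,Z=np.moveaxis(P,-1,0)
F=c["frame"].astype(int)
m=(X>.45)&(X<.6)&(Y>.31)&(Y<.42)&(F.max(-1)<90)&(Z>.118)&(Z<.145)
print("paddle top",m.sum(),[P[m&(X<.523)].mean(0),P[m&(X>.523)].mean(0)],cv2.minAreaRect((P[m][:,:2]*1000).astype(np.float32)))
c=capture("scene");P=cloud(c);X,Y,Z=np.moveaxis(P,-1,0)
F=c["frame"].astype(int)
m=(X>.45)&(X<.6)&(Y>.31)&(Y<.42)&(F.max(-1)<90)&(Z>.112)&(Z<.145)
print("paddle sc",m.sum(),[P[m&(X<.523)].mean(0),P[m&(X>.523)].mean(0)],cv2.minAreaRect((P[m][:,:2]*1000).astype(np.float32)))
m=(X>.48)&(X<.6)&(Y>.29)&(Y<.43)&(Z>.004)&(Z<.045)
print("plate",m.sum(),fit(P[m][:,:2]),cv2.minAreaRect((P[m][:,:2]*1000).astype(np.float32)))
cv2.imwrite("pics/c2.png",cv2.cvtColor(cv2.resize(c["frame"][100:300,240:440],(600,600),interpolation=cv2.INTER_CUBIC),cv2.COLOR_RGB2BGR))
E
```

```text
False
(array([-0.00361935, -0.02659987, -0.00198976]), array([-0.08564363,  0.03643769]), np.int64(1425), np.float64(0.0014954470463583538)) (array([-0.00386169, -0.02730634, -0.00057406]), array([-0.08772756,  0.03595166]), np.int64(1649), np.float64(0.0012689812301207193)) 13.8417
paddle top 0 [array([nan, nan, nan]), array([nan, nan, nan])] ((0.0, 0.0), (0.0, 0.0), 0.0)
paddle sc 72 [array([0.50169072, 0.3765787 , 0.12194849]), array([0.54586462, 0.3629662 , 0.12301007])] ((521.729248046875, 370.951904296875), (34.267189025878906, 56.6753044128418), 74.12217712402344)
plate 209 (array([0.5316755 , 0.36711763]), array([0.29579303, 0.95525205]), array([-0.03855988,  0.04566647]), array([-0.01087519,  0.02326775])) ((528.32861328125, 380.6060485839844), (106.78040313720703, 34.65265655517578), 74.41317749023438)<stdin>:11: RuntimeWarning: Mean of empty slice.
  ret = um.true_divide(
```

View pics/c2.png

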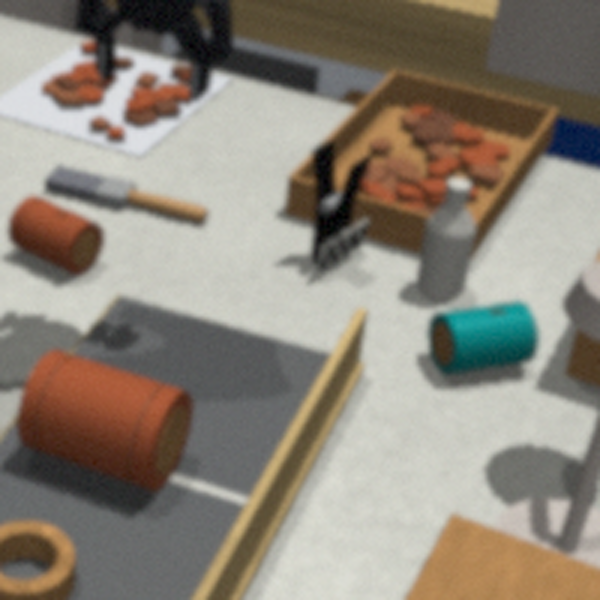

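The pipe lies about 3 mm off the line and 0.027 rad off parallel, both inside tolerance. Next is the clip: centre about (0.523, 0.371), squeeze axis at yaw about -0.285 rad. The 57 × 34 mm rectangle of the paddles matches the stated sizes.

```bash
python3 - <<'E'
from h import *
np.set_printoptions(precision=4,suppress=True)
cx=np.array([np.cos(.285),-np.sin(.285),0])
g=np.array([.523,.371,.101])
R=best(g,cx);print(R[:,1])
move_ptp(g+[0,0,.1],R);servo_line(g,rate=.08)
f=observe()["wrist_force"]
set_gripper(.041,20);o=observe();print(o["t"],o["finger_gap"],o["gripper_force"],o["wrist_force"]-f)
servo_line(g+[0,0,.02],rate=.06)
set_gripper(.02,35);o=observe();print(o["t"],o["finger_gap"],o["gripper_force"],o["wrist_force"]-f)
servo_line(g+[0,0,.18],rate=.15)
o=observe();print(o["t"],o["finger_gap"],o["gripper_force"],o["wrist_force"]-f)
c=capture("scene");q=px(c,g+[0,0,.1]).astype(int);print(q)
cv2.imwrite("pics/g.png",cv2.cvtColor(cv2.resize(c["frame"][max(q[1]-80,0):q[1]+80,q[0]-80:q[0]+80],(600,600),interpolation=cv2.INTER_CUBIC),cv2.COLOR_RGB2BGR))
E
```

```text
[ 0.9597 -0.2812  0.    ]
16.75 0.041275610420862814 7.0073420740664005 [0.1501 1.1368 5.891 ]
17.5 0.029419036496614683 34.70610737800598 [ 0.5502  0.3077 -0.7157]
18.7167 0.029354736111172206 34.70598220825195 [ 1.6797  0.1187 -0.6636]
[356 130]
```

View pics/g.png

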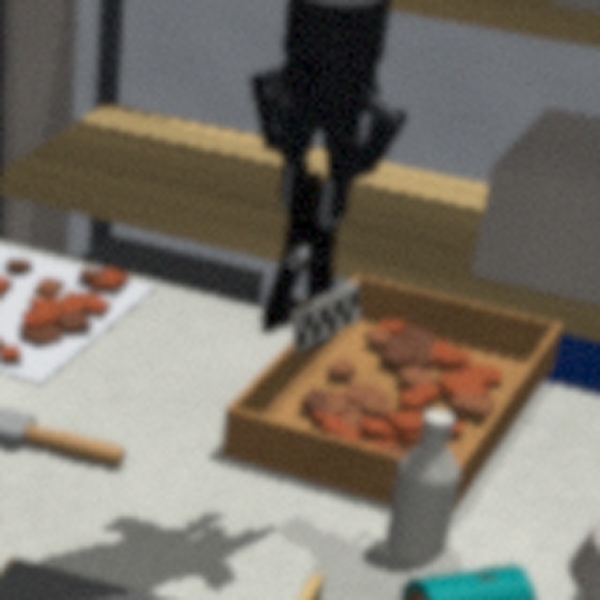

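The clip is held open with its plate towards +x. I carry it over the upstand and measure from near before lowering.

```bash
cat >> h.py <<'E'
U=np.array([.6448,-.0409,0])
def clipchk():
    for n in("scene","top"):
        c=capture(n);P=cloud(c);o=observe()
        Q=P-U;x,y,z=Q@L,Q@N,P[...,2];zt=o["ee_pos"][2]
        a=(abs(x)<.05)&(abs(y)<.06)&(z<zt-.0)&(z>.083)
        for lo in(-.11,-.095,-.08,-.065,-.04,-.02):
            k=a&(z>zt+lo)&(z<zt+lo+.015)
            if k.sum()>3:print(n,lo,k.sum(),"x",np.percentile(x[k],[2,25,50,75,98]).round(4),"y",np.percentile(y[k],[2,50,98]).round(4))
        print(n,"zmin-zt",np.percentile(z[a]-zt,[0,1,3]) if a.any() else None)
        k=(abs(x)<.03)&(y>.07)&(y<.15)&(z>.066)&(z<.082)
        if k.any():print("upstand x",np.percentile(x[k],[5,50,95]).round(4),np.median(z[k]))
        q=px(c,U+[0,0,.12]).astype(int)
        cv2.imwrite(f"pics/k_{n}.png",cv2.cvtColor(cv2.resize(c["frame"][max(q[1]-60,0):q[1]+60,q[0]-80:q[0]+80],(800,600),interpolation=cv2.INTER_CUBIC),cv2.COLOR_RGB2BGR))
E
python3 - <<'E'
from h import *
o=observe();print(px(capture("scene"),U+[0,0,.1]))
move_ptp(U+[0,0,.27],down(L))
servo_line(U+[0,0,.205],rate=.15)
clipchk();print(observe()["t"],observe()["finger_gap"])
E
```

```text
[333.73496125 243.63477639]
scene -0.11 39 x [-0.0294 -0.0201 -0.0172  0.0149  0.0292] y [-0.0227 -0.0124  0.0388]
scene -0.095 138 x [-0.0248 -0.0172  0.0253  0.0277  0.0297] y [-0.0386 -0.0082  0.0386]
scene -0.08 107 x [-0.0229  0.0206  0.0237  0.0252  0.0268] y [-0.0385 -0.0062  0.0417]
scene -0.065 72 x [-0.0192  0.0131  0.018   0.0208  0.0233] y [-0.033  -0.0093  0.0328]
scene -0.04 127 x [-0.0142 -0.0065 -0.0001  0.0063  0.0143] y [-0.0199 -0.0066  0.0194]
scene -0.02 46 x [-0.0139 -0.0104 -0.0097  0.0131  0.0141] y [-0.0157 -0.0092  0.0139]
scene zmin-zt [-0.10717178 -0.10488677 -0.10025008]
upstand x [-0.0039 -0.0011  0.0045] 0.07323180146745878
top -0.11 11 x [-0.0285 -0.0274 -0.0235  0.0175  0.0294] y [-0.0355  0.0128  0.0204]
top -0.095 65 x [-0.0289 -0.0271 -0.0254 -0.0204  0.0281] y [-0.0348  0.0054  0.0395]
top -0.08 57 x [-0.0247 -0.0229 -0.022   0.0224  0.0256] y [-0.0321  0.0077  0.0425]
top -0.065 63 x [-0.0217 -0.0197 -0.0184  0.0224  0.0243] y [-0.0364  0.0028  0.0396]
top -0.04 31 x [-0.0158 -0.014  -0.0059  0.0002  0.0099] y [0.0077 0.0173 0.0231]
top -0.02 15 x [-0.0144 -0.0131 -0.0121  0.011   0.0114] y [0.0103 0.0149 0.0175]
top zmin-zt [-0.10296448 -0.10093803 -0.09576514]
upstand x [-0.0044 -0.0008  0.0051] 0.07369792380419937
21.0833 0.029496475385462996
```

View pics/k_scene.png

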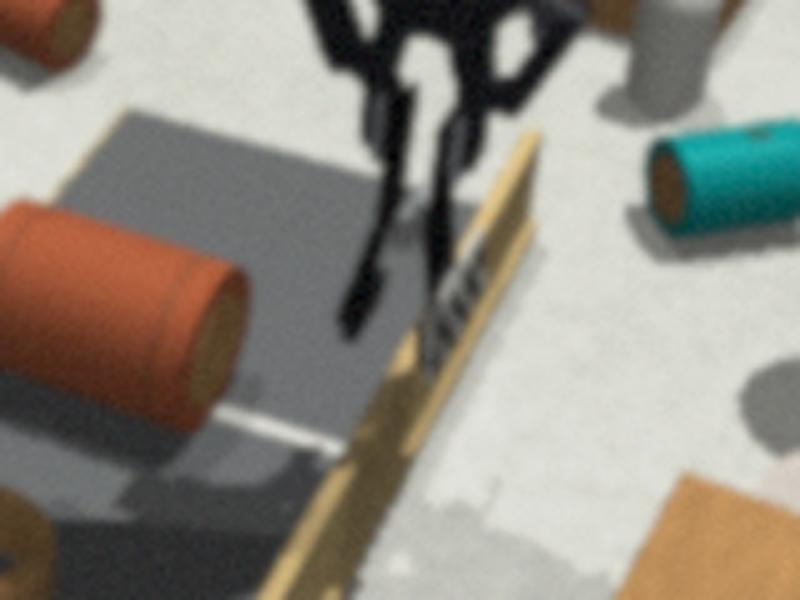

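Seen from both cameras, the jaws straddle the upstand symmetrically, about ±20 mm, with the tips about 106 mm below the TCP. The clip is upright and in line, so I lower it and release.

```bash
python3 - <<'E'
from h import *
np.set_printoptions(precision=4,suppress=True)
f=observe()["wrist_force"]
print(servo_line(U+[0,0,.156],rate=.05,stop_force=12),observe()["ee_pos"])
for g in(.036,.041,.046,.055,.085):
    set_gripper(g,35);o=observe();print(o["finger_gap"],o["gripper_force"],o["wrist_force"]-f)
sleep(.2);servo_line(U+[0,0,.28],rate=.15)
move_ptp(U+[-.15,.3,.28],down(L))
clipchk();print(pipes(),pipes("top"),observe()["t"])
i=cv2.imread("pics/k_scene.png");j=cv2.imread("pics/k_top.png");cv2.imwrite("pics/k2.png",np.hstack([i[:,100:500],j[:,200:600]]))
E
```

```text
False [ 0.6451 -0.0408  0.1565]
0.03575725406201261 6.949773916276172 [ 0.4235 -1.5695 -1.4467]
0.04123597530967017 5.9703636495396495 [-0.2374 -0.5934 -0.8905]
0.04610874782121208 4.635483676102012 [-0.39   -0.6721 -1.8804]
0.05496508998098903 0.0 [ 0.3593 -0.9056  0.6173]
0.08515570956734372 0.0 [ 0.5598 -0.835   0.5004]
scene -0.11 59 x [-0.0222 -0.018  -0.0166  0.0198  0.0232] y [-0.0155 -0.0086  0.0182]
scene -0.095 44 x [-0.0231 -0.0205  0.0004  0.0212  0.0239] y [-0.0137  0.0004  0.018 ]
scene zmin-zt [-0.1964 -0.1956 -0.1937]
upstand x [-0.004   0.0018  0.005 ] 0.07238006140650427
top -0.11 61 x [-0.0224 -0.0197  0.0176  0.0185  0.0207] y [-0.0119  0.0039  0.0183]
top -0.095 74 x [-0.0227 -0.0199  0.0183  0.0215  0.0246] y [-0.0125  0.004   0.0183]
top zmin-zt [-0.1961 -0.1947 -0.1925]
upstand x [-0.0044 -0.0003  0.0049] 0.07368841757482714
(array([-0.0037, -0.0255, -0.002 ]), array([-0.0853,  0.0366]), np.int64(1448), np.float64(0.0015252249712988189)) (array([-0.0037, -0.0276, -0.0006]), array([-0.0876,  0.0357]), np.int64(1640), np.float64(0.001219205472933615)) 26.2167
```

View pics/k2.png

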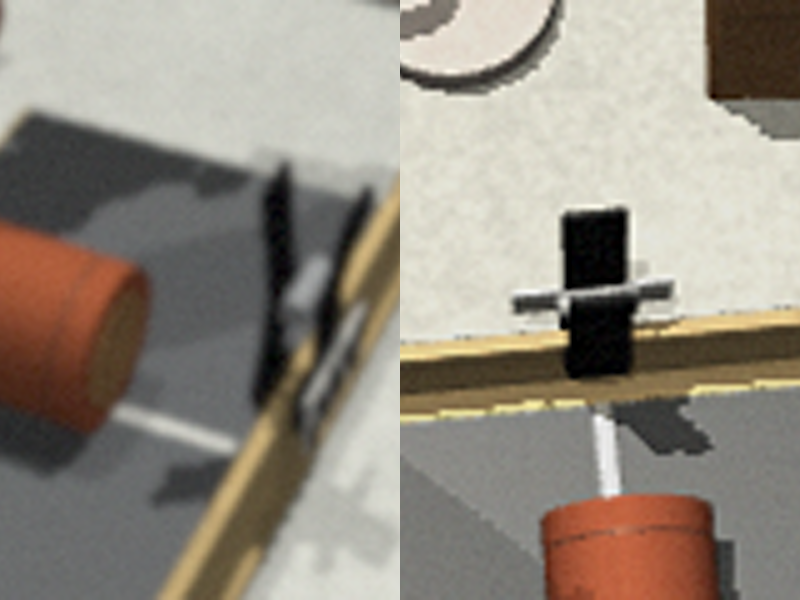

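The clip stands upright on the upstand in line with the white line, about 3 mm off it. The pipe has not moved, and the arm is clear of everything.

```bash
python3 -c "
from h import *
print(job_done())"
```

```text
the job is handed in; nothing more can be done
None
```

I handed the job in at about 26 s, and no verdict came back: the pipe lies still about 3 mm off the white line and within 0.03 rad of parallel, and the clip is on the upstand about 3 mm from the line.

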